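Stroke the organiser's lids shut

TASK

The lids of the fixings organiser on the bench have been left open. Run your fingertips lightly along the row, from the carrying-loop end to the plain end, folding the lids down one after another until all five lie shut and flat. Do not pick up, tip or shift the organiser, and leave the things around it where they are.

Things in the scene. Friction and masses are not known exactly. Their poses are not given: they have to be found in the camera images.
- organiser: grey plastic fixings organiser, loose on the bench, about 1.5 kg: box 252 long x 64 wide x 40 mm high, 5 compartments in a row, each with an orange flip lid. Origin: underside, below the middle of the row; x axis along the row, from the black carrying-loop end (-x) to the plain end (+x); z up. Box from x = -130 to +122 mm; the loop (44 mm wide, top 28 mm above the bench) reaches on to x = -170 mm.
- lid1 (a joint): angle of lid 1 (the one next to the carrying loop), rad: 0 = shut flat, 1.57 = standing upright, at most 1.95 (leaning back towards the loop). Hinged at its edge nearer the loop. Slightly stiff hinge (0.008 N m): the lid stays where it is left; no latch.
- lid2 (a joint): angle of lid 2 (counted from the carrying loop), rad: 0 = shut flat, 1.57 = standing upright, at most 1.95 (leaning back towards the loop). Hinged at its edge nearer the loop. Slightly stiff hinge (0.008 N m): the lid stays where it is left; no latch.
- lid3 (a joint): angle of lid 3 (counted from the carrying loop), rad: 0 = shut flat, 1.57 = standing upright, at most 1.95 (leaning back towards the loop). Hinged at its edge nearer the loop. Slightly stiff hinge (0.008 N m): the lid stays where it is left; no latch.
- lid4 (a joint): angle of lid 4 (counted from the carrying loop), rad: 0 = shut flat, 1.57 = standing upright, at most 1.95 (leaning back towards the loop). Hinged at its edge nearer the loop. Slightly stiff hinge (0.008 N m): the lid stays where it is left; no latch.
- lid5 (a joint): angle of lid 5 (the last, at the plain end), rad: 0 = shut flat, 1.57 = standing upright, at most 1.95 (leaning back towards the loop). Hinged at its edge nearer the loop. Slightly stiff hinge (0.008 N m): the lid stays where it is left; no latch.
- lid1_hinge (a point): middle of the hinge line of lid 1, 40 mm above the bench. The lid is a plate 41 mm long (along the row) x 64 mm wide x 3 mm thick; shut, it reaches from here 41 mm along +x of the organiser and its upper face is 43 mm above the bench. Hinges follow one another every 46 mm.
- lid2_hinge (a point): middle of the hinge line of lid 2, 40 mm above the bench. The lid is a plate 41 mm long (along the row) x 64 mm wide x 3 mm thick; shut, it reaches from here 41 mm along +x of the organiser and its upper face is 43 mm above the bench. Hinges follow one another every 46 mm.
- lid3_hinge (a point): middle of the hinge line of lid 3, 40 mm above the bench. The lid is a plate 41 mm long (along the row) x 64 mm wide x 3 mm thick; shut, it reaches from here 41 mm along +x of the organiser and its upper face is 43 mm above the bench. Hinges follow one another every 46 mm.
- lid4_hinge (a point): middle of the hinge line of lid 4, 40 mm above the bench. The lid is a plate 41 mm long (along the row) x 64 mm wide x 3 mm thick; shut, it reaches from here 41 mm along +x of the organiser and its upper face is 43 mm above the bench. Hinges follow one another every 46 mm.
- lid5_hinge (a point): middle of the hinge line of lid 5, 40 mm above the bench. The lid is a plate 41 mm long (along the row) x 64 mm wide x 3 mm thick; shut, it reaches from here 41 mm along +x of the organiser and its upper face is 43 mm above the bench. Hinges follow one another every 46 mm.
- lid1_edge (a point): middle of the free edge of lid 1, on its upper (outer) face; swings with the lid; 43 mm above the bench when shut
- lid5_edge (a point): middle of the free edge of lid 5, on its upper (outer) face; swings with the lid; 43 mm above the bench when shut
- screwdriver: screwdriver with a red handle lying beside the organiser; origin: its underside, x axis along it. Bystander.
- tape_measure: yellow tape measure 66 x 36 x 62 mm high; origin: centre of its underside. Bystander.
- filler_tin: tin of filler, 68 mm across, 75 mm high; origin: centre of its underside. Bystander.
- bolt: steel bolt standing on its round head, 22 mm across, 60 mm high, some 60 to 80 mm beyond the plain end of the organiser; origin: centre of its underside. Bystander.

How it is judged (in metres and radians):
On the way, in this order (a step that is already met when the one before it is completed fails the run):
1. the first lid from the loop is folded down (below 0.6 rad) while the next still stands (value of joint lid1 below 0.6 rad), for 0.02 s.
2. the second lid from the loop is folded down (below 0.6 rad) while the next still stands (value of joint lid2 below 0.6 rad), for 0.02 s.
3. the third lid from the loop is folded down (below 0.6 rad) while the next still stands (value of joint lid3 below 0.6 rad), for 0.02 s.
4. the fourth lid from the loop is folded down (below 0.6 rad) while the next still stands (value of joint lid4 below 0.6 rad), for 0.02 s.
5. the fifth lid from the loop is folded down (below 0.6 rad) (value of joint lid5 below 0.6 rad), for 0.02 s.
At the end, for the whole second after the job is handed in: All five lids are within 0.12 rad of shut (free edge within 5 mm of its seat); the organiser stands at rest and level, within 15 mm of where it was; the screwdriver, tape measure, tin and bolt are within 15 mm of where they were, the bolt upright (value of joint each of lid1, lid2, lid3, lid4, lid5 below 0.12 rad and distance of each of organiser, screwdriver, tape_measure, filler_tin, bolt from where it was at the start of the episode below 0.015 m and linear speed of organiser below 0.01 m/s and angle between organiser's own z axis and vertical below 0.05 rad and angle between bolt's own z axis and vertical below 0.2 rad); the robot touches nothing.
It fails at once if the organiser is pushed or struck hard (over 25 N) (contact force between the arm and organiser above 25 N).
It fails at once if the organiser is lifted, tipped or shifted (height (world z) of organiser above 0.012 m or angle between organiser's own z axis and vertical above 0.12 rad or distance of organiser from where it was at the start of the episode above 0.02 m).
It fails at once if the screwdriver, tape measure, tin or bolt is moved (over 20 mm) (distance of any of screwdriver, tape_measure, filler_tin, bolt from where it was at the start of the episode above 0.02 m).
It also fails if it takes over 40 s, if anything falls off the work surface, if the arm or the gripper's body presses on something with over 40 N, if the wrist force passes 120 N, or if a joint passes its speed limit or range.

ROBOT

A 6-joint arm with a two-finger parallel gripper is mounted at the origin on the work surface. World frame = base frame: x ahead of the robot, y to its left, z up, the work surface at z = 0. Lengths are in m, angles in degrees, forces in N, time in s.
With the tool pointing down it reaches from about 0.4 to 0.825 m from the base axis. Payload 7 kg.
Tool frame: the origin (TCP) lies midway between the tips of the shut fingers; the grasp point (between the pads) lies r.grip_depth behind it (r.grip_depth is the distance from the TCP to the grasp point, in m); z points along the fingers, y is the direction in which the jaws open and shut (so a half turn about z gives the same grasp; the last joint's range is limited). The gripper opens to 88 mm and grips with 3 to 60 N. Pads are 19 mm wide; open, the fingers measure 130 mm over their backs; the gripper's body (78 mm by 193 mm) begins 47 mm behind the grasp point.
Start: joints at [-52.993, 20.546, 0.682, 0, -70.136, -16.507], TCP at [0.236, -0.632, 0.227] pointing down, gripper open.
Joint ranges: [-176.03, 176.03], [-82.01, 121.73], [-58.28, 71.71], [-173.87, 95.51], [-174.79, -0.11], [-173.66, 173.66]. Speed limits (degrees/s): [136.94, 136.94, 172.46, 180, 180, 180].

INTERFACE

Orientations are given as [roll, pitch, yaw] about the fixed x, y, z axes, in that order (R = Rz(yaw) Ry(pitch) Rx(roll)).
In Python, from plant import r, imaging, close_job gives the robot as it stands.
- The arm moves only by the tool step_arm, never from a script. Its argument "commands" is a list of rows, each a list of 2 entries, a list of its own where there are three numbers: the shift along the tool's x, y, z in mm, then the turn about the tool's z in degrees. In form: [[[x, y, z], twist], ...]. A call has 1 to 20 rows; each row shifts and turns the commanded pose from where the row before left it, along the tool's axes as they then stand; what a row does not reach is not made up. A row lasts 1/8 s, in which the tool goes at most 62.5 mm and 10.7 degrees, less where a joint would pass 70% of its speed; a pose out of reach is approached as far as the arm can. A call with a gripper value outside its range is refused whole. "gripper" is the closure, from 0 (fully open) to 1 (shut), set as the call begins (left out, the last holds). The fingers move at their own pace and stop on an object; "grip_force" is the grip in N (left out, the last holds). Time passes only in rows, so rows that do not move let the fingers close. It gives the time, the measured TCP pose, the force and the opening at its end, in the units of the state.
- r.get_state(): the state, without advancing time (a new reading comes with each control period).
- imaging.capture(name): name is "scene" or "top" or "wrist"; returns a dict with "img" (400x640x3 uint8, red, green, blue), "z_map" (400x640 float32, m along the optical axis (not along the pixel's ray), 0 where there is no reading), "vfov" (degrees; the focal length in pixels is half the picture's height over the tangent of half this angle, whatever the lens; pixels are square), "cx", "cy" (the principal point, pixels), "extrinsics" (4x4, takes a point from camera to world coordinates); the wrist camera has in their place "T_tool_cam" (4x4, takes a point from camera to tool coordinates, whose origin is the TCP and whose axes are the flange's). Camera axes: x right, y down, z forward; pixel columns grow to the right and rows downward; lengths in m; the calibration is good to about 2 mm. The wrist camera is an equidistant fisheye: a pixel r from the principal point sees the ray r / f radians off the axis. A picture is of the moment at which its call begins: read the wrist's pose just before it.
- close_job(): hands the job in, once; it reports no verdict.
The state is a dict: "time_s": time; "joints": joint angles; "qd": joint speeds; "joint_torque": joint torques, N m; "tcp_pos": TCP position; "eef_rot": TCP orientation; "contact_force": force on the tool from outside, world axes, zero at the start; "moment": the same for the moment, N m; "gripper_width": finger opening in m.
Only numpy, scipy, OpenCV 4.12 (cv2) and the standard library are available. Lean on these libraries where they do the work, as an engineer would, in place of code of your own. Each camera call takes 0.05 s, during which the arm holds its last target.

## Working session

There is one attempt and no reset: what is moved stays moved. The work goes in short steps, Python scripts to look and compute and a tool call to move; the robot and the scene stay as the last step left them, time stands still between calls to the robot, and variables do not carry over. Pictures are saved under pics/ and viewed, and the job is handed in when it is done.

Besides the shell and the picture viewer there is one more tool, called as name(argument=value, ...), one argument or row to a line, values as JSON. step_arm: Moves the arm, as the interface text tells. Its arguments: {"type":"object","properties":{"commands":{"type":"array","items":{"type":"array"}},"gripper":{"type":"number"},"grip_force":{"type":"number"}},"required":["commands"]}

```bash
mkdir -p pics; python3 - <<'E'
from plant import r, imaging
import cv2, numpy as np, pickle
s=r.get_state(); print(s, r.grip_depth)
for n in ("scene","top"):
    c=imaging.capture(n); pickle.dump(c,open(f"pics/{n}0.pkl","wb"))
    cv2.imwrite(f"pics/{n}0.png",c["img"][:,:,::-1]); print(n,c["vfov"],c["cx"],c["cy"],np.round(c["extrinsics"],3).tolist())
E
```

```text
{'time_s': 0.0, 'joints': array([-5.29941791e+01,  2.05902758e+01,  6.35342781e-01, -2.11645903e-02,
       -7.01367058e+01, -1.65055509e+01]), 'qd': array([ 0.04391094,  0.0423794 ,  0.0539676 , -0.10119656, -0.07679717,
       -0.01274554]), 'joint_torque': array([ 5.94085723e-04, -5.82719815e+01,  2.93070334e+01,  6.99805006e+00,
        6.90027126e-03, -1.55395710e-04]), 'tcp_pos': array([ 0.23619037, -0.63181036,  0.22564441]), 'eef_rot': array([ 1.79906484e+02, -6.96159643e-03, -1.59506931e+02]), 'contact_force': array([ 0.37406471, -0.25078098, -0.05585345]), 'moment': array([ 0.02293168, -0.01196953,  0.01192512]), 'gripper_width': 0.0877669864375191} 0.0188
scene 50.88212637890314 323.8681379940239 204.55153569433693 [[0.867, 0.319, -0.383, 0.842], [0.499, -0.567, 0.655, -0.421], [-0.008, -0.759, -0.651, 0.566], [0.0, 0.0, 0.0, 1.0]]
top 54.698610541167916 318.37568249145596 213.7057559453616 [[-0.012, -0.999, 0.047, 0.529], [-0.999, 0.01, -0.036, 0.115], [0.036, -0.047, -0.998, 0.823], [0.0, 0.0, 0.0, 1.0]]
```

View pics/scene0.png

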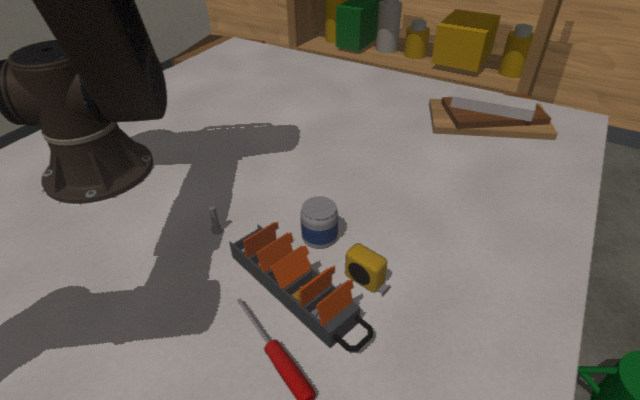

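View pics/top0.png

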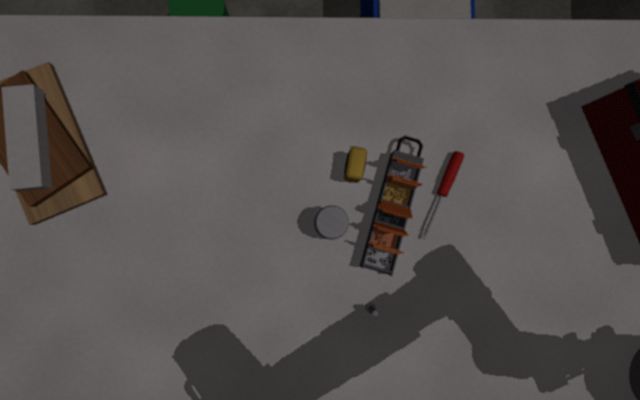

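The scene view shows the organiser with its loop at about (355,335) and the plain end at (240,240). In the top view the loop is at (408,145), the plain end at (377,270) and the bolt at (371,309). The tin (331,222) and tape measure (356,163) are close on one side, and the screwdriver (440,190) is on the other.

```bash
cat > h.py <<'E'
import numpy as np, cv2, pickle
def cloud(c):
    z=c["z_map"];h,w=z.shape;f=h/2/np.tan(np.radians(c["vfov"])/2)
    v,u=np.mgrid[:h,:w]
    P=np.stack([(u-c["cx"])/f*z,(v-c["cy"])/f*z,z],-1)
    W=P@c["extrinsics"][:3,:3].T+c["extrinsics"][:3,3]
    W[z==0]=np.nan
    return W
E
python3 - <<'E'
from h import *
for n in("top","scene"):
    c=pickle.load(open(f"pics/{n}0.pkl","rb")); W=cloud(c)
    hsv=cv2.cvtColor(c["img"],cv2.COLOR_RGB2HSV)
    H,S,V=cv2.split(hsv)
    if n=="top": roi=np.s_[125:330,300:480]
    else: roi=np.s_[185:400,190:400]
    m0=np.zeros(H.shape,bool); m0[roi]=True
    print(n,"bench z",np.nanmedian(W[300:330,500:540] if n=="top" else W[150:170,400:420],axis=(0,1)))
    # box rim
    Z=W[...,2]
    for nm,m in dict(orange=(H>5)&(H<14)&(S>170)&(Z>.03),red=((H<4)|(H>175))&(S>150)&(Z<.05)&(Z>.004),yellow=(H>20)&(H<32)&(S>140)&(Z>.045),high=(Z>.06)&(S<120)).items():
        mm=(m&m0).astype(np.uint8)
        k,l,st,ce=cv2.connectedComponentsWithStats(mm)
        for i in range(1,k):
            if st[i,4]>25:
                P=W[l==i]; print(nm,st[i],np.round(np.nanmedian(P,0),3),np.round(np.nanpercentile(P,2,axis=0),3),np.round(np.nanpercentile(P,98,axis=0),3))
    # rim: points with z 30-46mm not orange
    m=m0&(Z>.03)&(Z<.046)&(S<70)
    P=W[m][:,:2]; print("rim",len(P),cv2.minAreaRect((P*1000).astype(np.float32)))
    im=c["img"].copy(); im[m]=[0,255,0]
    if n=="top": cr=im[125:330,300:480]
    else: cr=im[185:360,190:400]
    o=c["img"][125:330,300:480] if n=="top" else c["img"][185:360,190:400]
    big=cv2.resize(np.hstack([o,cr]),None,fx=1.9 if n=="scene" else 2.2,fy=1.9 if n=="scene" else 2.2)
    cv2.imwrite(f"pics/{n}1.png",np.clip(big[:,:,::-1].astype(float)*1.4,0,255).astype(np.uint8))
E
```

```text
top bench z [ 0.34584005 -0.34432048 -0.00063048]
orange [391 157  31  11  76] [ 0.662 -0.087  0.074] [ 0.654 -0.115  0.046] [ 0.675 -0.06   0.081]
orange [386 175  33  13 195] [ 0.626 -0.08   0.068] [ 0.618 -0.107  0.042] [ 0.638 -0.049  0.08 ]
orange [378 201  33  17 301] [ 0.572 -0.063  0.065] [ 0.557 -0.093  0.045] [ 0.587 -0.032  0.076]
orange [373 223  33  13 174] [ 0.532 -0.05   0.073] [ 0.522 -0.08   0.053] [ 0.545 -0.021  0.081]
orange [368 243  32  11  94] [ 0.496 -0.039  0.076] [ 0.487 -0.067  0.048] [ 0.505 -0.011  0.082]
red [438 152  25  44 465] [ 0.649 -0.193  0.023] [ 0.606 -0.217  0.016] [ 0.691 -0.17   0.027]
yellow [345 148  21  33 506] [0.663 0.013 0.061] [ 0.635 -0.005  0.052] [0.693 0.03  0.064]
high [315 205  34  34 895] [0.547 0.062 0.074] [0.518 0.032 0.062] [0.577 0.092 0.077]
rim 730 ((559.809814453125, -2.3563079833984375), (182.74119567871094, 362.22869873046875), 73.5492935180664)
scene bench z [6.03894493e-01 3.87880884e-01 5.35585777e-04]
orange [ 244  224   67   64 2024] [ 0.543 -0.061  0.062] [ 0.49  -0.095  0.042] [ 0.588 -0.023  0.081]
orange [300 267  34  40 566] [ 0.629 -0.086  0.065] [ 0.62  -0.113  0.042] [ 0.639 -0.054  0.082]
orange [316 280  36  45 803] [ 0.668 -0.096  0.063] [ 0.657 -0.124  0.043] [ 0.679 -0.063  0.081]
red [ 265  340   50   60 1180] [ 0.656 -0.201  0.024] [ 0.608 -0.221  0.016] [ 0.697 -0.175  0.027]
yellow [346 244  40  34 745] [0.672 0.003 0.061] [ 0.64  -0.011  0.047] [0.699 0.024 0.064]
high [300 196  38  31 905] [0.552 0.054 0.075] [0.521 0.03  0.061] [0.58  0.088 0.077]
rim 1749 ((561.790283203125, -9.287277221679688), (170.60479736328125, 370.41827392578125), 73.79598999023438)
```

View pics/scene1.png

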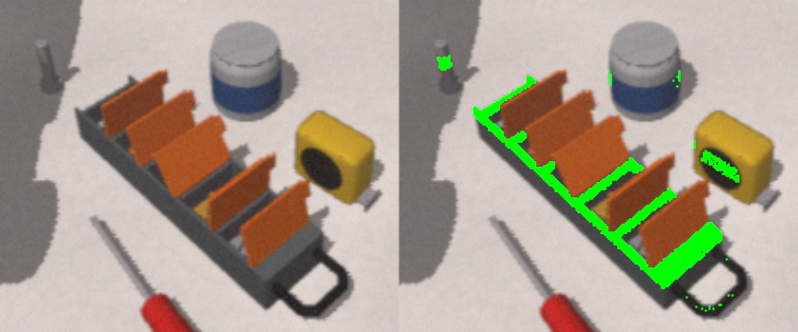

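View pics/top1.png

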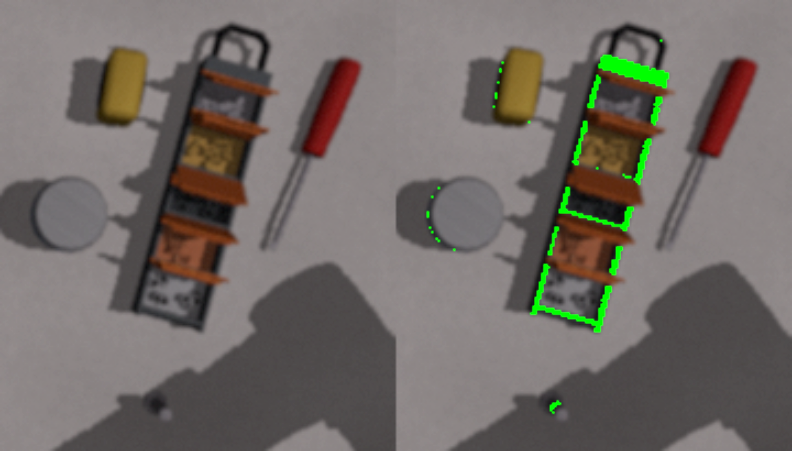

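```bash
python3 - <<'E'
from h import *
for n in("top","scene"):
    c=pickle.load(open(f"pics/{n}0.pkl","rb")); W=cloud(c)
    X,Y,Z=np.moveaxis(W,-1,0)
    hsv=cv2.cvtColor(c["img"],cv2.COLOR_RGB2HSV); H,S,V=cv2.split(hsv)
    # everything of organiser above 15mm within strip about estimated axis
    d=np.array([-np.cos(np.radians(16)),np.sin(np.radians(16))]); nrm=np.array([-d[1],d[0]])
    q=W[...,:2]-np.array([.575,-.065]); a=q@d; b=q@nrm
    m=(Z>.012)&(Z<.09)&(abs(b)<.06)&(abs(a)<.2)&~((H<4)&(S>150))&~((H>20)&(H<32)&(S>140)&(abs(b)>.04))
    mr=m&(Z>.03)&(Z<.045)&(S<110)
    k,l,st,ce=cv2.connectedComponentsWithStats(m.astype(np.uint8)); i=1+np.argmax(st[1:,4]); m=l==i
    P=W[m][:,:2]; r=cv2.minAreaRect((P*1000).astype(np.float32)); print(n,r,"all")
    P=W[mr&m&(abs(b)<.045)][:,:2]; print("rim",len(P),cv2.minAreaRect((P*1000).astype(np.float32)))
    A=a[m];B=b[m]; print("a range",np.percentile(A,[.5,99.5]),"b",np.percentile(B,[1,99]))
    # side edge slopes
    for lo in np.arange(-.16,.14,.03):
        s=(m)&(a>lo)&(a<lo+.03); 
        if s.sum()>10: print(round(lo+.015,3),np.round(np.percentile(b[s],[2,98]),4),s.sum())
    # lids
    om=(H>5)&(H<14)&(S>170)&(Z>.04)&m
    for x in np.arange(-.12,.12,.01):
        s=om&(a>x)&(a<x+.01)
        if s.sum()>5: print("lid",round(x,3),s.sum(),np.round(np.percentile(Z[s],[5,50,95]),3))
    # bolt
    s=(Z>.03)&(X>.35)&(X<.46)&(Y>-.1)&(Y<.08)
    print("bolt",s.sum(),np.nanmedian(W[s],0))
E
```

```text
top ((587.0757446289062, -68.67886352539062), (70.96900939941406, 291.5434265136719), 73.5492935180664) all
rim 779 ((581.6121826171875, -70.25157165527344), (64.85787200927734, 281.95440673828125), 73.5492935180664)
a range [-0.15498923  0.12773541] b [-0.03050532  0.03447691]
-0.145 [-0.0221  0.0296] 154
-0.115 [-0.0279  0.0343] 273
-0.085 [-0.0284  0.0339] 551
-0.055 [-0.0297  0.034 ] 484
-0.025 [-0.0287  0.0339] 430
0.005 [-0.0306  0.0337] 537
0.035 [-0.0294  0.0338] 488
0.065 [-0.0292  0.0335] 469
0.095 [-0.0297  0.0326] 510
0.125 [-0.0297  0.0335] 314
lid -0.1 46 [0.051 0.074 0.08 ]
lid -0.09 30 [0.073 0.074 0.076]
lid -0.06 191 [0.046 0.07  0.079]
lid -0.01 100 [0.045 0.052 0.058]
lid -0.0 134 [0.06  0.067 0.074]
lid 0.01 67 [0.067 0.074 0.076]
lid 0.03 22 [0.053 0.058 0.06 ]
lid 0.04 143 [0.063 0.074 0.081]
lid 0.05 7 [0.072 0.073 0.074]
lid 0.08 94 [0.051 0.076 0.081]
bolt 138 [ 0.44737907 -0.0256178   0.03798035]
scene ((586.896484375, -67.92345428466797), (72.04011535644531, 292.6529846191406), 73.78701782226562) all
rim 1616 ((585.2117919921875, -71.03935241699219), (65.86807250976562, 290.95806884765625), 73.60193634033203)
a range [-0.15713317  0.12759584] b [-0.03244318  0.03514431]
-0.145 [-0.0215  0.0299] 329
-0.115 [-0.0274  0.0351] 1073
-0.085 [-0.0315  0.0353] 866
-0.055 [-0.0299  0.035 ] 1106
-0.025 [-0.0275  0.0351] 619
0.005 [-0.032   0.0347] 1072
0.035 [-0.0318  0.0345] 948
0.065 [-0.0308  0.0346] 398
0.095 [-0.0306  0.0342] 555
0.125 [-0.0293  0.0342] 244
lid -0.11 211 [0.042 0.047 0.053]
lid -0.1 592 [0.054 0.068 0.081]
lid -0.06 565 [0.044 0.065 0.081]
lid -0.02 53 [0.041 0.042 0.046]
lid -0.01 397 [0.043 0.051 0.059]
lid -0.0 441 [0.059 0.067 0.075]
lid 0.01 47 [0.073 0.076 0.077]
lid 0.03 286 [0.044 0.052 0.061]
lid 0.04 424 [0.06  0.071 0.08 ]
lid 0.07 120 [0.05  0.071 0.082]
lid 0.08 251 [0.042 0.058 0.081]
bolt 242 [ 0.44593405 -0.02682874  0.03862357]
```

step_arm(
  commands=[
    [[0, 0, 0], 9.2],
    [[0, 0, 0], 9.2],
    [[0, 0, 0], 9.2],
    [[0, 0, 0], 9.3],
    [[0, 0, 0], 0],
    [[0, 0, 0], 0],
  ],
  gripper=1,
  grip_force=10,
)

```text
time_s: 0.85
tcp_pos: [0.2363, -0.6322, 0.2263]
eef_rot: [180.0, -0.0, 163.8]
contact_force: [0.4, -0.5, 0.0]
gripper_width: 0.0333
```

```bash
cat >> h.py <<'E'
PSI=np.radians(163.6); D=np.array([np.cos(PSI),np.sin(PSI)]); O=np.array([.567,-.064])
N=np.array([-D[1],D[0]])
def rel(s):
    "TCP in organiser frame, mm; and needed tool shift"
    q=(s["tcp_pos"][:2]-O)*1000
    return np.round([q@D,q@N,s["tcp_pos"][2]*1000],1)
def shift(s,x,y,z):
    from scipy.spatial.transform import Rotation as R
    t=np.r_[O+(D*x+N*y)/1000,z/1000]-s["tcp_pos"]
    return np.round(R.from_euler("xyz",s["eef_rot"],degrees=True).as_matrix().T@t*1000,1)
E
python3 - <<'E'
from h import *
from plant import r
s=r.get_state(); print(rel(s),s["eef_rot"],s["time_s"],s["gripper_width"],shift(s,-150,0,150))
E
```

```text
[156.8 638.4 226.3] [ 1.79984226e+02 -1.70013341e-02  1.63798947e+02] 0.85 0.033262266660253885 [-309.1  637.3   76.4]
```

step_arm(
  commands=[
    [[-19.3, 39.8, 4.8], 0],
    [[-19.3, 39.8, 4.8], 0],
    [[-19.3, 39.8, 4.8], 0],
    [[-19.3, 39.8, 4.8], 0],
    [[-19.3, 39.8, 4.8], 0],
    [[-19.3, 39.8, 4.8], 0],
    [[-19.3, 39.8, 4.8], 0],
    [[-19.3, 39.8, 4.8], 0],
    [[-19.3, 39.8, 4.8], 0],
    [[-19.3, 39.8, 4.8], 0],
    [[-19.3, 39.8, 4.8], 0],
    [[-19.3, 39.8, 4.8], 0],
    [[-19.3, 39.8, 4.8], 0],
    [[-19.3, 39.8, 4.8], 0],
    [[-19.3, 39.8, 4.8], 0],
    [[-19.3, 39.8, 4.8], 0],
    [[0, 0, 0], 0],
    [[0, 0, 0], 0],
    [[0, 0, 0], 0],
  ],
)

```text
time_s: 3.22
tcp_pos: [0.712, -0.1093, 0.1501]
eef_rot: [180.0, 0.0, 163.6]
contact_force: [0.4, -0.5, -0.5]
gripper_width: 0.0006
```

```bash
python3 - <<'E'
from h import *
from plant import r,imaging
s=r.get_state(); print(rel(s),s["eef_rot"],s["time_s"],s["gripper_width"],shift(s,-150,0,65))
a=imaging.capture("wrist"); b=imaging.capture("scene")
pickle.dump(a,open("pics/w2.pkl","wb"))
cv2.imwrite("pics/w2.png",a["img"][:,:,::-1]);cv2.imwrite("pics/s2.png",b["img"][:,:,::-1])
print(np.round(a["T_tool_cam"],3))
E
```

```text
[-151.9    2.5  150.1] [1.79997172e+02 1.14910925e-02 1.63600787e+02] 3.225 0.0005554674515684146 [ 1.9  2.5 85.1]
[[ 0.    -0.952 -0.305  0.084]
 [ 1.     0.     0.     0.   ]
 [-0.    -0.305  0.952 -0.157]
 [ 0.     0.     0.     1.   ]]
```

View pics/w2.png

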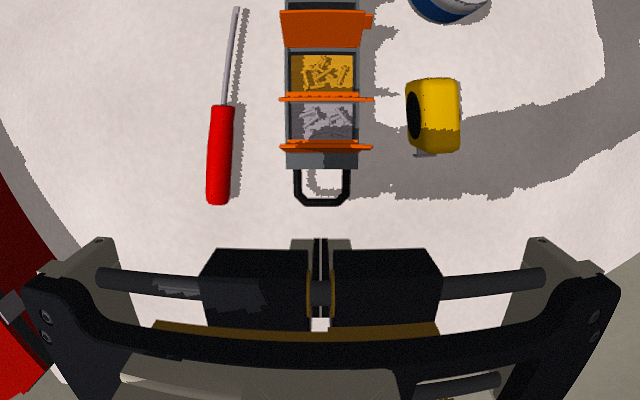

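View pics/s2.png

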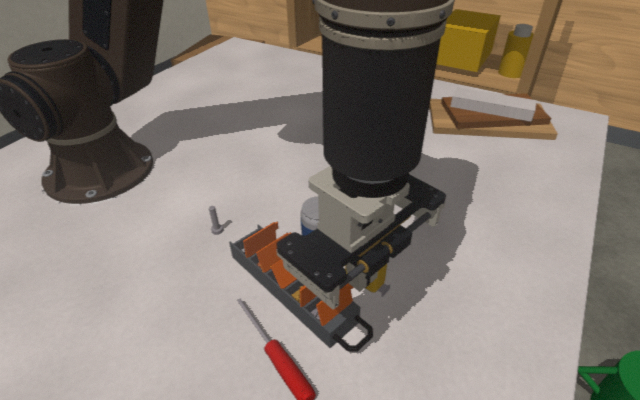

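The wrist view shows the row running straight up the picture, centred near column 322. Lid 1 is at row 147, lid 2 at row 98, and lid 3 leans away at row 30. The shut fingers are in line at column 320. I'll check the along-row distances with the wrist depth.

```bash
cat >> h.py <<'E'
def wcloud(a,s):
    from scipy.spatial.transform import Rotation as R
    z=a["z_map"];h,w=z.shape;f=h/2/np.tan(np.radians(a["vfov"])/2)
    v,u=np.mgrid[:h,:w]; dx=u-a["cx"];dy=v-a["cy"];rr=np.hypot(dx,dy)+1e-9;t=np.tan(rr/f)
    P=np.stack([dx/rr*t*z,dy/rr*t*z,z],-1)
    T=P@a["T_tool_cam"][:3,:3].T+a["T_tool_cam"][:3,3]
    W=T@R.from_euler("xyz",s["eef_rot"],degrees=True).as_matrix().T+s["tcp_pos"]
    W[(z==0)|(rr/f>1.3)]=np.nan
    return W
def orgf(W):
    q=W[...,:2]-O
    return np.stack([q@D,q@N,W[...,2]],-1)*1000
def lids(W,img):
    H,S,V=cv2.split(cv2.cvtColor(img,cv2.COLOR_RGB2HSV)); F=orgf(W)
    m=((H>4)&(H<15)&(S>170)&(F[...,2]>36)&(abs(F[...,1])<50)&(abs(F[...,0])<140)).astype(np.uint8)
    k,l,st,_=cv2.connectedComponentsWithStats(m)
    for i in range(1,k):
        if st[i,4]>30:
            P=F[l==i]; lo=P[P[:,2]<np.percentile(P[:,2],10)].mean(0);hi=P[P[:,2]>np.percentile(P[:,2],90)].mean(0)
            print(st[i],"low",lo.round(1),"high",hi.round(1),"y",np.percentile(P[:,1],[1,99]).round(1))
E
python3 - <<'E'
from h import *
from plant import r
s=r.get_state(); a=pickle.load(open("pics/w2.pkl","rb"))
W=wcloud(a,s); lids(W,a["img"])
F=orgf(W); print("bench",np.nanmedian(W[200:230,120:180,2])); print("deck",F[161,290:350:12].round(1))
for y in range(150,210,4): print(y,F[y,300].round(1),F[y,322].round(1))
E
```

```text
[ 280   10   93   38 3106] low [-16.9   1.3  42.6] high [ 3.1  1.7 75. ] y [-35.1  32. ]
[279  91  95  11 751] low [-60.9   0.8  73.1] high [-64.4   3.9  81. ] y [-35.   30.8]
[280 139  93  14 992] low [-108.2   -3.2   47.6] high [-99.4   1.5  80.1] y [-35.1  31.1]
bench -0.0009334062096877926
deck [[-118.5   29.    39.3]
 [-118.7   18.5   38.3]
 [-118.6    7.9   39.2]
 [-118.4   -2.7   40.3]
 [-118.4  -13.2   39.8]]
150 [-106.    18.9   57.1] [-106.     0.9   57.4]
154 [-112.3   20.1   39. ] [-112.4    0.8   39. ]
158 [-115.6   20.1   40.4] [-115.9    0.8   39.3]
162 [-119.4   20.2   39.1] [-119.4    0.8   39.5]
166 [-123.    20.2   39.2] [-123.     0.8   39.4]
170 [-129.7   21.2   25.5] [-135.4    0.6   -0.5]
174 [-133.5   21.3   25.5] [-139.6    0.5   -0.7]
178 [-137.3   21.3   25.6] [-143.8    0.5   -0.6]
182 [-141.    21.4   26.3] [-148.1    0.5   -0.7]
186 [-145.1   21.5   25.7] [-152.5    0.5   -1.4]
190 [-149.1   21.5   25.6] [-156.5    0.5   -0.2]
194 [-152.8   21.6   26.3] [-161.2    0.5   -1.5]
198 [-156.5   21.6   27.2] [-157.3    0.7   24.5]
202 [-169.6   23.6   -0.4] [-161.     0.7   25.7]
206 [-174.3   23.7   -1.1] [-164.9    0.7   26.2]
```

step_arm(
  commands=[
    [[1, 4, 20], 0],
    [[0, 0, 20], 0],
    [[0, 0, 20], 0],
    [[0, 0, 20], 0],
    [[0, 0, 10], 0],
    [[10, 0, 0], 0],
    [[10, 0, 0], 0],
    [[0, 0, 0], 0],
    [[0, 0, 0], 0],
  ],
)

```text
time_s: 4.45
tcp_pos: [0.6938, -0.0986, 0.0607]
eef_rot: [180.0, 0.1, 163.6]
contact_force: [0.5, -1.2, 1.2]
gripper_width: 0.0006
```

```bash
python3 - <<'E'
from h import *
from plant import r,imaging
s=r.get_state(); print(rel(s),s["eef_rot"],s["time_s"],s["contact_force"])
a=imaging.capture("wrist"); cv2.imwrite("pics/w3.png",a["img"][:,:,::-1])
E
```

```text
[-131.4   -2.6   60.7] [1.79969574e+02 8.35802816e-02 1.63620587e+02] 4.45 [ 0.52743896 -1.2098489   1.19473333]
```

View pics/w3.png

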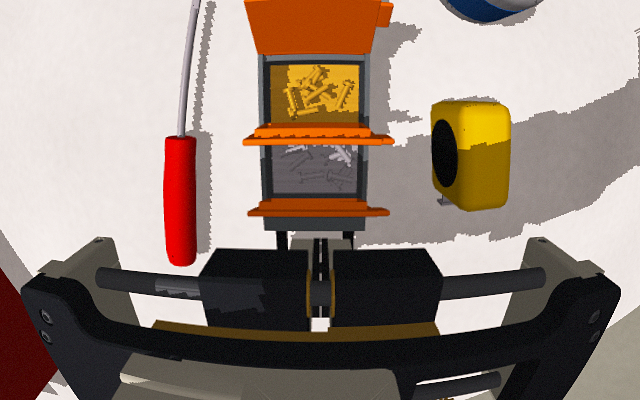

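The fingertips (320,240) are just behind lid 1 (row 210) and clear of everything. Next I fold lid 1.

step_arm(
  commands=[
    [[5, 0, 0], 0],
    [[5, 0, 0], 0],
    [[6, 0, 1], 0],
    [[6, 0, 2], 0],
    [[6, 0, 2], 0],
    [[6, 0, 3], 0],
    [[6, 0, 3], 0],
    [[6, 0, 2], 0],
    [[0, 0, 2], 0],
    [[0, 0, 0], 0],
    [[0, 0, 0], 0],
  ],
)

```text
time_s: 5.88
tcp_pos: [0.6495, -0.0858, 0.0448]
eef_rot: [-180.0, 0.0, 163.6]
contact_force: [-0.5, -0.8, 1.2]
gripper_width: 0.0002
```

```bash
cat > look.py <<'E'
from h import *
from plant import r,imaging
import sys
s=r.get_state(); print(rel(s),s["eef_rot"],s["time_s"],s["contact_force"])
a=imaging.capture("wrist"); lids(wcloud(a,s),a["img"])
b=imaging.capture("scene")
o=cv2.resize(b["img"][185:385,190:440],(625,500)); w=cv2.resize(a["img"],(640,400))
cv2.imwrite(f"pics/w{sys.argv[1]}.png",a["img"][:,:,::-1]); cv2.imwrite(f"pics/s{sys.argv[1]}.png",o[:,:,::-1])
E
python3 look.py 4
```

```text
[-85.3  -2.4  44.8] [-1.79999820e+02  6.96357455e-03  1.63599913e+02] 5.875 [-0.50650261 -0.79152299  1.18675575]
[ 232    1  173   51 7172] low [28.5  1.  42.9] high [38.7  0.6 79.4] y [-35.1  32. ]
[ 235   86  168   52 7182] low [-16.5   1.4  43.1] high [ 3.7 -0.6 75.1] y [-35.1  32. ]
[ 242  208  154   73 5592] low [-61.7   0.2  42.1] high [-58.7  -0.9  90.3] y [-35.1  31.8]
```

View pics/s4.png

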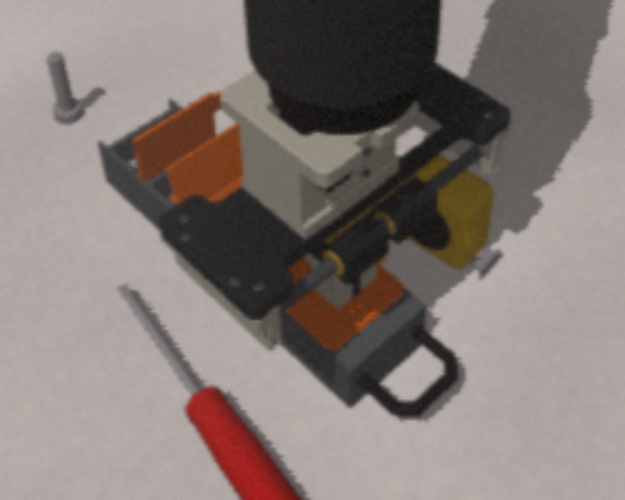

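View pics/w4.png

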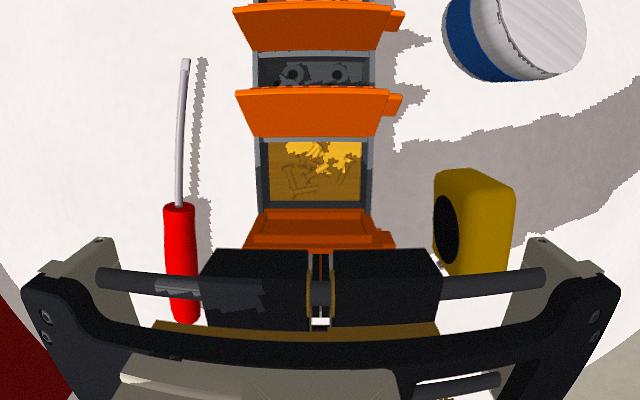

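Lid 1 lies flat in the scene view at (345,310), and lid 2 still stands just ahead of the fingers. Force is about 1 N. I'll use the same pattern for lid 2.

step_arm(
  commands=[
    [[0, 0, -8], 0],
    [[3, 0, -7], 0],
    [[7, 0, 0], 0],
    [[6, 0, 1], 0],
    [[6, 0, 2], 0],
    [[6, 0, 2], 0],
    [[6, 0, 3], 0],
    [[6, 0, 3], 0],
    [[6, 0, 2], 0],
    [[0, 0, 2], 0],
    [[0, 0, 0], 0],
    [[0, 0, 0], 0],
  ],
)

```text
time_s: 7.48
tcp_pos: [0.6053, -0.0728, 0.0448]
eef_rot: [-180.0, 0.0, 163.6]
contact_force: [0.4, -0.2, 0.5]
gripper_width: 0.0006
```

```bash
python3 look.py 5
```

```text
[-39.3  -2.3  44.8] [-1.79998229e+02  5.38891192e-03  1.63600975e+02] 7.475 [ 0.41012403 -0.17309824  0.49823923]
[ 231   22  175   30 3384] low [73.2  0.9 44.4] high [73.5 -3.2 80.7] y [-35.2  31.6]
[ 233  107  171   31 4097] low [29.3  1.2 44.6] high [39.1 -0.7 79.7] y [-34.9  31.6]
[ 240  189  157   30 3834] low [-15.    1.1  44.8] high [ 4.1  0.7 75.4] y [-34.8  31.6]
[ 258  223  123   58 2590] low [-27.6  -1.6  41.7] high [-20.2  -1.5  65.5] y [-35.9  32.1]
[311 306  19  27 303] low [-95.6  -2.5  41.6] high [-28.   -1.8 117.4] y [-8.3  3.6]
```

View pics/s5.png

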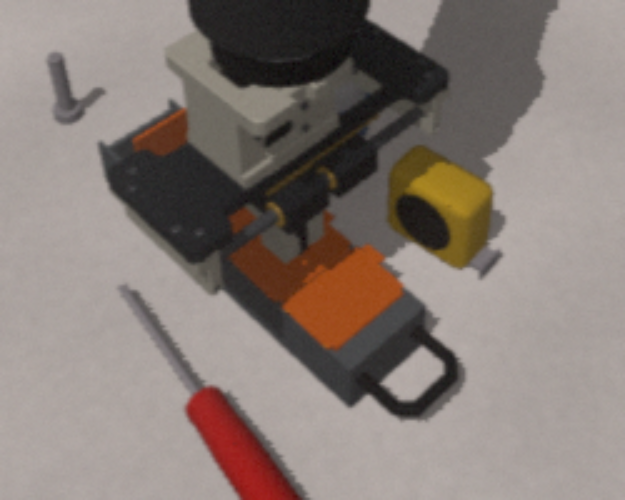

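View pics/w5.png

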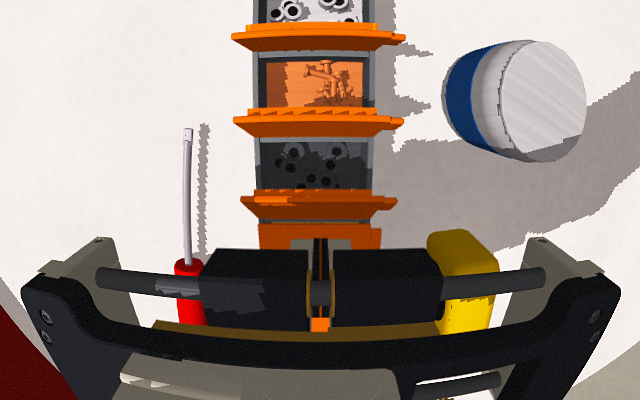

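Lids 1 and 2 are down and lids 3 to 5 still stand (wrist rows 200, 120 and 38). On to lid 3.

step_arm(
  commands=[
    [[0, 0, -8], 0],
    [[3, 0, -7], 0],
    [[7, 0, 0], 0],
    [[6, 0, 1], 0],
    [[6, 0, 2], 0],
    [[6, 0, 2], 0],
    [[6, 0, 3], 0],
    [[6, 0, 3], 0],
    [[6, 0, 2], 0],
    [[0, 0, 2], 0],
    [[0, 0, 0], 0],
    [[0, 0, 0], 0],
  ],
)

```text
time_s: 9.07
tcp_pos: [0.5612, -0.0598, 0.0448]
eef_rot: [-180.0, 0.0, 163.6]
contact_force: [-0.1, 0.7, -0.6]
gripper_width: 0.0003
```

```bash
python3 look.py 6
```

```text
[ 6.7 -2.4 44.8] [-1.79999632e+02  5.70798010e-03  1.63595774e+02] 9.075 [-0.13288372  0.73487831 -0.62788663]
[ 234  125  170   26 3293] low [78.6  0.6 46.6] high [73.8 -1.5 80.6] y [-35.1  31.1]
[ 240  207  158   74 4887] low [15.3 -2.3 42.3] high [38.6 -0.8 83.8] y [-35.7  31.7]
[311 306  19  27 303] low [-50.2  -2.3  41.5] high [ 19.3  -1.9 118.8] y [-8.3  3.6]
```

View pics/w6.png

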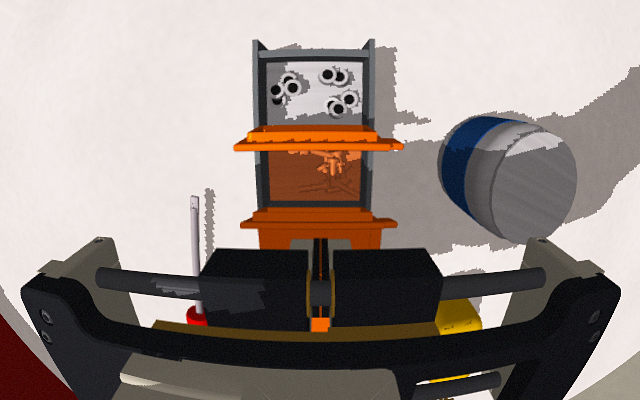

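Lid 3 is down under the fingers, and lids 4 and 5 still stand (wrist rows 218 and 138). The tin is well clear at (510,180). On to lid 4.

step_arm(
  commands=[
    [[0, 0, -8], 0],
    [[3, 0, -7], 0],
    [[7, 0, 0], 0],
    [[6, 0, 1], 0],
    [[6, 0, 2], 0],
    [[6, 0, 2], 0],
    [[6, 0, 3], 0],
    [[6, 0, 3], 0],
    [[6, 0, 2], 0],
    [[0, 0, 2], 0],
    [[0, 0, 0], 0],
    [[0, 0, 0], 0],
  ],
)

```text
time_s: 10.68
tcp_pos: [0.5171, -0.0468, 0.0448]
eef_rot: [180.0, 0.0, 163.6]
contact_force: [-0.9, -0.0, -0.1]
gripper_width: 0.0003
```

```bash
python3 look.py 7
```

```text
[52.7 -2.4 44.8] [1.79998203e+02 8.94051250e-03 1.63599563e+02] 10.675 [-0.90975399 -0.02381108 -0.13701938]
[ 242  208  154   73 5590] low [76.3  0.2 42.1] high [79.4 -1.  90.6] y [-35.2  31.6]
[311 306  19  27 304] low [-2.9 -1.6 41.6] high [ 66.   -2.  120.5] y [-8.4  3.6]
```

View pics/w7.png

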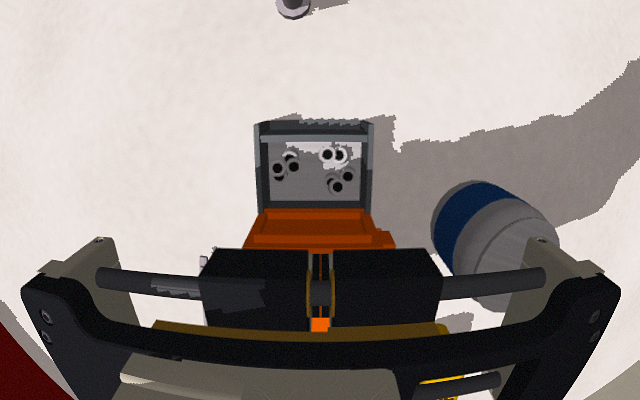

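Lid 4 is down and lid 5 still stands (row 225). The gripper body passes above the 75 mm tin. On to lid 5, then lift off.

step_arm(
  commands=[
    [[0, 0, -8], 0],
    [[3, 0, -7], 0],
    [[7, 0, 0], 0],
    [[6, 0, 1], 0],
    [[6, 0, 2], 0],
    [[6, 0, 2], 0],
    [[6, 0, 3], 0],
    [[6, 0, 3], 0],
    [[6, 0, 2], 0],
    [[0, 0, 2], 0],
    [[0, 0, 0], 0],
    [[0, 0, 0], 0],
    [[0, 0, -10], 0],
    [[0, 0, -20], 0],
    [[0, 0, -30], 0],
    [[0, 0, -40], 0],
    [[0, 0, -40], 0],
    [[0, 0, 0], 0],
    [[0, 0, 0], 0],
  ],
)

```text
time_s: 13.15
tcp_pos: [0.4725, -0.0339, 0.185]
eef_rot: [180.0, 0.0, 163.6]
contact_force: [-0.5, -0.3, -0.5]
gripper_width: 0.0004
```

```bash
python3 look.py 8
```

```text
[ 99.2  -2.2 185. ] [1.79965213e+02 1.76023719e-02 1.63584814e+02] 13.15 [-0.45311996 -0.34522573 -0.53120012]
[ 285  170   70   42 2656] low [88.8  0.9 40.5] high [107.2  -1.4  44.1] y [-35.1  31.9]
[ 287  214   67   37 1657] low [49.5  2.4 41.4] high [69.8 -1.6 64. ] y [-35.   32.2]
[319 253   3  28  84] low [19.8 -2.3 41.9] high [109.8  -2.2 227. ] y [-3.4 -1.2]
[319 306   3  11  32] low [ 93.2  -2.3 229.5] high [ 96.4  -2.3 231.1] y [-2.7 -1.8]
[311 317  19  15 259] low [-74.4  -1.4  41.4] high [113.3  -2.  262.5] y [-13.5   9. ]
```

View pics/s8.png

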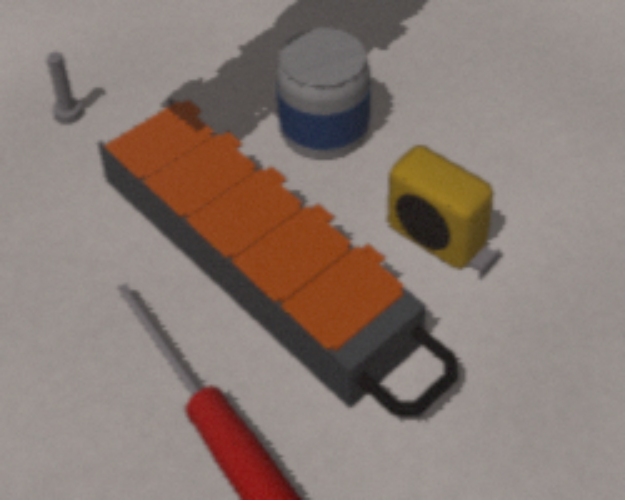

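All five lids look shut, and the bolt, tin, tape measure and screwdriver look unmoved. I'll measure the lid slopes and the displacements.

```bash
python3 - <<'E'
from h import *
from plant import imaging
c0=pickle.load(open("pics/scene0.pkl","rb")); c=imaging.capture("scene")
W=cloud(c);F=orgf(W); H,S,V=cv2.split(cv2.cvtColor(c["img"],cv2.COLOR_RGB2HSV))
om=(H>4)&(H<15)&(S>160)&(F[...,2]>30)&(F[...,2]<90)
for k in range(5):
    h=-111+46*k; m=om&(F[...,0]>h+4)&(F[...,0]<h+38)&(abs(F[...,1])<28)
    P=F[m]; A=np.c_[P[:,0]-h,P[:,1],np.ones(len(P))]; co=np.linalg.lstsq(A,P[:,2],rcond=None)[0]
    e=P[(P[:,0]>h+33)][:,2]; print("lid",k+1,len(P),"slope x,y",co[:2].round(3),"z near hinge/edge",np.median(P[P[:,0]<h+12][:,2]).round(1),np.median(e).round(1))
def centres(c):
    W=cloud(c);Z=W[...,2];H,S,V=cv2.split(cv2.cvtColor(c["img"],cv2.COLOR_RGB2HSV)); X,Y=W[...,0],W[...,1]
    o={}
    o["red"]=((H<4)|(H>175))&(S>150)&(Z>.004)&(Z<.05)&(X>.5)&(X<.8)&(Y<-.1)&(Y>-.3)
    o["tape"]=(H>20)&(H<32)&(S>140)&(Z>.045)&(X>.6)&(X<.75)&(abs(Y)<.06)
    o["tin"]=(Z>.068)&(Z<.09)&(S<120)&(X>.5)&(X<.6)&(Y>.02)&(Y<.1)
    o["bolt"]=(Z>.01)&(X>.34)&(X<.46)&(Y>-.04)&(Y<.05)&(orgf(W)[...,0]>140)
    o["deck"]=(Z>.033)&(Z<.043)&(S<110)&(abs(orgf(W)[...,0]+120)<15)&(abs(orgf(W)[...,1])<40)
    o["loop"]=(Z>.015)&(Z<.033)&(abs(orgf(W)[...,0]+155)<25)&(abs(orgf(W)[...,1])<40)
    return {k:np.nanmean(W[m],0) for k,m in o.items()}
a,b=centres(c0),centres(c)
for k in a: print(k,(a[k]*1000).round(1),((b[k]-a[k])*1000).round(1))
E
```

```text
lid 1 711 slope x,y [0.036 0.002] z near hinge/edge 43.5 44.5
lid 2 639 slope x,y [0.028 0.001] z near hinge/edge 43.5 44.4
lid 3 573 slope x,y [0.03  0.001] z near hinge/edge 43.6 44.4
lid 4 516 slope x,y [ 0.037 -0.   ] z near hinge/edge 43.5 44.5
lid 5 465 slope x,y [ 0.033 -0.002] z near hinge/edge 43.6 44.3
red [ 655.  -199.6   23.4] [-0.2  0.   0.1]
tape [670.9   4.1  59.6] [-0.2  0.2  0.1]
tin [549.9  58.6  74.8] [ 0.1  0.3 -0.1]
bolt [370.7 -23.7  37.1] [0.1 0.  0.4]
deck [ 680.9 -101.5   39.6] [0.1 0.3 0.1]
loop [ 712.5 -110.    27.4] [0.  0.1 0. ]
```

Every lid is within about 0.04 rad of shut, nothing has moved by more than 1 mm, and the arm is clear. I'm handing in.

```bash
python3 -c "
from plant import close_job
print(close_job())"
```

```text
the job is handed in; nothing more can be done
None
```

All five lids are shut. I folded them down one at a time from the loop end to the plain end, using the closed fingertips, then lifted the arm clear and handed the job in at about 13 s. Pictures taken after lids 1 to 4 showed the next lid still standing each time.

**Last checks, from the scene camera's depth:**
- **Lids:** slopes are 0.03–0.04 rad, against a limit of 0.12. The free edges are about 1.5 mm above their seats.
- **Organiser and bystanders:** the organiser's deck and loop, screwdriver, tape measure, tin and bolt all measured within 0.5 mm of where they started. The bolt is still upright.
- **Force:** readings taken between moves stayed at about 1.8 N or less. I did not read force during each fold.
- **Arm:** the fingertips are 185 mm above the bench, touching nothing.

**Measurement spread:** my estimates of the organiser's position along the row differed by 3–6 mm between views. I left margin for that in each fold. The last wrist-camera lid listing had a few false points from the gripper itself, so I relied on the scene camera instead. No check failed.

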